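# Tip a block out of the dry-block heater

### The job

The block with the six round holes is to come out of the dry-block heater. It sits flush in its well with no room for fingers, so press down on its end at the cut-down side of the well until its other end tips up and stays up; then take it by the raised end and lay it flat, holes up, in the shallow grey tray. Leave the block with the two long slots seated in its well.

Things in the scene. Friction and masses are not known exactly. Their poses are not given: they have to be found in the camera images.
- block_round: Block to take out: aluminium, 90 (x) x 56 (y) x 34 mm, about 0.3 kg, six 15 mm round holes in the top (3 along x, 2 along y). Origin: centre of underside, z up. In either well, axes along the heater's. Pressed lightly on top near its -x end, it rocks 25 deg about the rib below its middle; that end sinks 17 mm and it stays so by its weight, top of the +x end 17 mm above the rim (0 at mid-length).
- block_slots: The other block, to be left alone: the same aluminium, size, origin and axes, but two long slots (63 x 13 mm, along x) in its top instead of round holes. It sits flush in the other well and would rock just the same if pressed.
- heater: Dry-block heater, fixed: white housing 136 (x) x 142 (y) x 56 mm; the display on its +y face looks to the robot. Origin: underside, 3 mm to +x of its middle. Two wells along x, centre lines y = +-33.5 mm, x = -54 to 49, 59 mm wide: 1.5 mm round the block, 12 mm beyond its -x end. Blocks flush with the rim (z = 56); the wall at the -x end is 14 mm lower. A rib at x = 0 to 4 carries each block.
- tray: Shallow grey tray, fixed: 146 (x) x 116 (y) mm, walls 3 mm thick and 14 mm high, floor 6 mm thick. Origin: centre of underside; x along its long side. Tray and heater stand in the front of a hood that is open to the robot: its side walls stand at world y = -0.30 and 0.52 m from x = 0.43 m on, and the visor's lower edge hangs across at x = 0.61 m, 0.47 m up; pull back before lifting high.

How it is judged:
On the way:
1. the block with round holes is tipped up in its well, leaning by more than 15 degrees (angle between block_round's own z axis and vertical between 0.26 and 0.7 rad and horizontal distance between block_round and heater below 0.065 m and height (world z) of block_round below 0.04 m), for 0.2 s.
At the end, for the whole second after the job is handed in: The block with round holes lies flat (within 6 degrees), holes up, on the floor of the tray, its middle within 45 mm of the tray's middle, released and at rest; the block with slots is seated in its well, within 15 mm of where it was and level within 6 degrees (horizontal distance between block_round and tray below 0.045 m and z of block_round in the frame of tray below 0.011 m and angle between each of block_round, block_slots's own z axis and vertical below 0.1 rad and linear speed of block_round below 0.02 m/s and distance of block_slots from where it was at the start of the episode below 0.015 m); the robot touches nothing.
It fails at once if the block with slots is tipped or pulled out (angle between block_slots's own z axis and vertical above 0.17 rad or distance of block_slots from where it was at the start of the episode above 0.02 m).
It also fails if it takes over 54 s, if anything falls off the work surface, if the arm or the gripper's body presses on something with over 40 N, if the wrist force passes 120 N, or if a joint passes its speed limit or range.

### The arm

A 6-joint arm with a two-finger parallel gripper is mounted at the origin on a cart in front of the work surface, level with it; the furniture and walls round the work are solid. World frame = base frame: x ahead of the robot, y to its left, z up, the work surface at z = 0. Lengths are in m, angles in rad, forces in N, time in s.
With the tool pointing down it reaches from about 0.375 to 0.9 m from the base axis. Payload 3.1 kg.
Tool frame: the origin (TCP) lies at the very end of the fingers, on their centre line; the grasp point (between the pads) lies 19 mm behind it (manip.tcp_to_grasp is the distance from the TCP to the grasp point, in m); z points along the fingers, y is the line along which they close (so a half turn about z gives the same grasp; the last joint's range is limited). The gripper opens to 85 mm and grips with 20 to 120 N. Pads are 22 mm wide; open, the fingers measure 114 mm over their backs; the gripper's body (76 mm by 85 mm) begins 54 mm behind the grasp point. The pads swing forward as they close: fully open they stand 13 mm farther back than shut.
Start: joints at [-1.433, 0.527, 1.433, -0, 1.181, -0.178], TCP at [0.195, -0.594, 0.231] pointing down, gripper open.
Joint ranges: [-3.08, 3.08], [-0.75, 2.2], [0.22, 2.44], [-1.43, 4.57], [0, 2.65], [-2.85, 2.85]. Speed limits (rad/s): [2.79, 2.79, 3.14, 3.14, 3.14, 3.14].

### API

Orientations are given as a unit quaternion [x, y, z, w].
In Python, from station import manip gives the robot as it stands. The module is installed in compiled form; this text tells all that it offers.
- The arm moves only by the tool step_arm, never from a script. Its argument "commands" is one flat list of numbers, 6 for each row, row after row: the shift along the tool's x, y, z in m, then the turn, a rotation vector about the tool's x, y, z in degrees. A call has exactly 10 rows; each row is the pose to reach, as a shift and turn from the pose commanded when the call began, along the tool's axes at that moment; what a row does not reach only later rows make up. A row lasts 1/10 s, in which the tool goes at most 50 mm and 8.59 degrees, less where a joint would pass 70% of its speed; a pose out of reach is approached as far as the arm can. A call with a gripper value outside its range is refused whole. "jaw" is the opening in per cent of the stroke, from 0 (shut) to 100 (fully open), set as the call begins (left out, the last holds). The fingers move at their own pace and stop on an object; "grip_force" is the grip in N (left out, the last holds). Time passes only in rows, so rows that repeat a pose let the fingers close, or fill a call up. It gives the time, the measured TCP pose, the force, the opening and the grip force at its end, in the units of the state.
- manip.sense(): the state, without advancing time (a new reading comes with each control period).
- manip.snapshot(name): name is "scene" or "top"; returns a dict with "pixels" (400x640x3 uint8, blue, green, red), "fx", "fy", "cx", "cy" (pixels), "k1" (the pictures are not rectified: a ray, as slopes to the right and down, at radius r is drawn at 1 + k1 r^2 times it, then the intrinsics apply), "R" (3x3) and "t" (3): a world point X has camera coordinates R X + t. Camera axes: x right, y down, z forward; pixel columns grow to the right and rows downward; lengths in m; the calibration is good to about 2 mm. A picture is of the moment at which its call begins. There is no depth.
- manip.sign_off(): hands the job in; it is judged then, once.
The state is a dict: "t": time; "q": joint angles; "qd": joint speeds; "tau": joint torques, N m; "tcp_pos": TCP position; "tool_rot": TCP orientation; "force": force on the tool from outside, world axes, zero at the start; "ft_torque": the same for the moment, N m; "finger_gap": opening from 0.0 (shut) to 1.0 (fully open); "gripper_force": force on a finger pad.
Only numpy, scipy, OpenCV 4.12 (cv2) and the standard library are available. Lean on these libraries where they do the work, as an engineer would, in place of code of your own. Each camera call takes 0.05 s, during which the arm holds its last target. There are 200 camera calls.

## Working session

There is one attempt and no reset: what is moved stays moved. The work goes in short steps, Python scripts to look and compute and a tool call to move; the robot and the scene stay as the last step left them, time stands still between calls to the robot, and variables do not carry over. Pictures are saved under pics/ and viewed, at most 12 in all, crops included, and the job is handed in when it is done.

Besides the shell and the picture viewer there is one more tool, called after "Emit:" as name(argument=value, ...), one argument or row to a line, values as JSON. step_arm: Moves the arm, as the interface text tells. Its arguments: {"type":"object","properties":{"commands":{"type":"array","items":{"type":"number"}},"jaw":{"type":"number"},"grip_force":{"type":"number"}},"required":["commands"]}

```bash
mkdir -p pics; cat > h.py <<'E'
import numpy as np, cv2
from station import manip
def snap(n,f):
    s=manip.snapshot(n); cv2.imwrite('pics/'+f,s['pixels']); np.savez('pics/'+f[:-4]+'.npz',**s); return s
def ray(s,uv,z):
    K=np.array([[float(s['fx']),0,float(s['cx'])],[0,float(s['fy']),float(s['cy'])],[0,0,1]])
    p=cv2.undistortPoints(np.array(uv,float).reshape(-1,1,2),K,np.array([float(s['k1']),0,0,0]),None,None)
    # k1 model: forward distortion 1+k1 r^2
    d=np.c_[p.reshape(-1,2),np.ones(len(p))]@s['R']; c=-s['R'].T@s['t']
    return c+d*((z-c[2])/d[:,2])[:,None]
E
python3 - <<'E'
from h import *
for n in('scene','top'):
    s=snap(n,n+'1.png'); print(n,s['k1'],-s['R'].T@s['t'],s['R'],s['fx'])
print(manip.sense(), manip.tcp_to_grasp)
E
```

```text
scene 0.023509257401284712 [0.15196188 0.62142911 0.62577412] [[-0.79526888 -0.60615624  0.0110464 ]
 [-0.42614316  0.54594853 -0.7213475 ]
 [ 0.43121852 -0.57837256 -0.69248521]] 389.4388938326758
top -0.020491404646780786 [0.47086158 0.15389625 0.91183392] [[-0.01622371 -0.99969192  0.01878467]
 [-0.99922877  0.01553858 -0.03606143]
 [ 0.03575844 -0.01935523 -0.99917301]] 398.62909631258975
{'t': 0.1, 'q': array([-1.43250918e+00,  5.28341146e-01,  1.43378690e+00, -1.93559748e-05,
        1.18139382e+00, -1.78517900e-01]), 'qd': array([-0.00091889, -0.00203832, -0.0033843 ,  0.00078464,  0.00054604,
        0.00064466]), 'tau': array([-8.82405675e-05, -4.43304741e+01, -1.78586930e+01, -1.42834233e-04,
        3.89562483e-03,  1.38795548e-05]), 'tcp_pos': array([ 0.19462919, -0.59324179,  0.23044712]), 'tool_rot': array([ 9.87479491e-01,  1.57744493e-01,  1.04539930e-05, -9.64590068e-04]), 'force': array([-0.03432458,  0.8935174 , -0.09205649]), 'ft_torque': array([-0.01541189, -0.00523196, -0.01072959]), 'gripper_force': 0.0, 'finger_gap': 0.997895967057769} 0.0187
```

View pics/scene1.png

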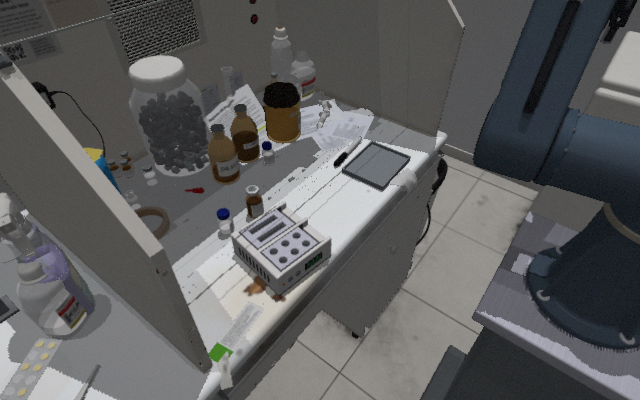

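View pics/top1.png

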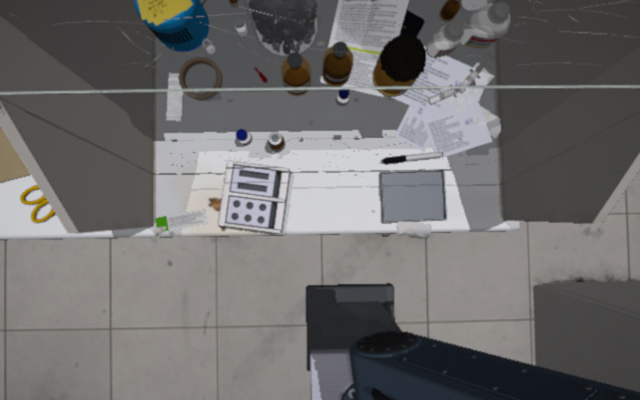

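The scene view shows the heater at about (282,248) and the tray at about (377,165). In the top view the heater is at (255,198), with the round-hole block on the robot side at (250,212) and the slots block at (255,181). The tray is at (412,196). Next I'll enlarge the heater.

```bash
python3 - <<'E'
from h import *
a=cv2.imread('pics/top1.png'); b=cv2.imread('pics/scene1.png')
A=cv2.resize(a[150:245,205:305],None,fx=5,fy=5,interpolation=cv2.INTER_CUBIC)
cv2.imwrite('pics/c1.png',A)
B=cv2.resize(b[195:300,220:345],None,fx=5,fy=5,interpolation=cv2.INTER_CUBIC); cv2.imwrite('pics/c2.png',B)
s=dict(np.load('pics/top1.npz'))
# dark holes / tray
hsv=cv2.cvtColor(a,cv2.COLOR_BGR2HSV)
g=cv2.cvtColor(a,cv2.COLOR_BGR2GRAY)
m=(g<110).astype(np.uint8); m[:150]=0;m[245:]=0;m[:,:215]=0;m[:,300:]=0
n,l,st,c=cv2.connectedComponentsWithStats(m)
for i in range(1,n):
    if st[i,4]>20: print(st[i],c[i].round(1),ray(s,[c[i]],.056).round(4))
m=((g>90)&(g<175)).astype(np.uint8);m[:160]=0;m[228:]=0;m[:,:370]=0;m[:,450:]=0
n,l,st,c=cv2.connectedComponentsWithStats(m)
for i in range(1,n):
    if st[i,4]>300:
        r=cv2.minAreaRect(np.argwhere(l==i)[:,::-1].astype(np.float32)); print(r); p=ray(s,cv2.boxPoints(r),.014);print(p.round(4),p.mean(0))
E
```

```text
[267 150  14   3  27] [273.3 150.6] [[0.604  0.2321 0.056 ]]
[240 170  29   9 156] [253.5 174.1] [[0.5538 0.2751 0.056 ]]
[273 170  10  28 150] [276.7 183.5] [[0.5327 0.2256 0.056 ]]
[238 183  29   9 156] [251.6 186.6] [[0.5271 0.2795 0.056 ]]
[215 199   6   6  25] [217.2 201.3] [[0.4965 0.3534 0.056 ]]
[234 201   6   6  30] [236.4 203.4] [[0.4915 0.3124 0.056 ]]
[268 201  10  28 153] [272.4 214.6] [[0.4662 0.2357 0.056 ]]
[247 202   6   7  31] [249.3 205.1] [[0.4874 0.2848 0.056 ]]
[260 204   6   6  28] [262.3 206.7] [[0.4835 0.257  0.056 ]]
[232 213   6   7  30] [234.4 215.8] [[0.4649 0.3168 0.056 ]]
[245 215   6   6  32] [247.5 217.5] [[0.4609 0.289  0.056 ]]
[258 217   6   6  28] [260.5 219.2] [[0.4568 0.2612 0.056 ]]
[260 231  23   5  41] [270.5 233.6] [[0.4258 0.2402 0.056 ]]
((410.03924560546875, 195.88458251953125), (53.4259033203125, 79.0245132446289), 88.80650329589844)
[[ 0.5634  0.0178  0.014 ]
 [ 0.5647 -0.1631  0.014 ]
 [ 0.4431 -0.1622  0.014 ]
 [ 0.4425  0.0178  0.014 ]] [ 0.50341404 -0.07240246  0.014     ]
```

View pics/c1.png

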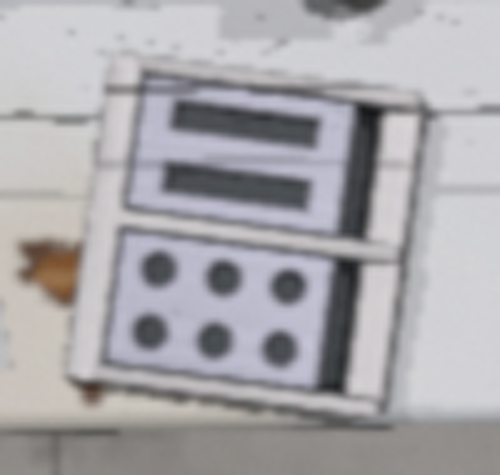

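View pics/c2.png

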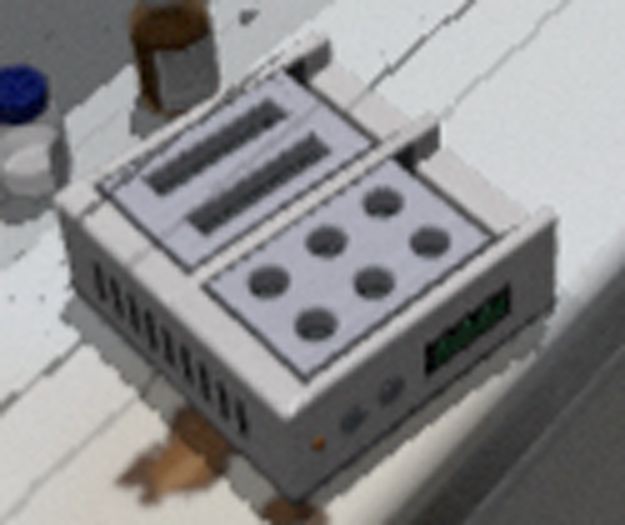

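The close-ups confirm it: the round-hole block is on the robot side, and the cut-down ends face right, towards world -y. Next I'll get the tray pose and cross-check the block in the scene view.

```bash
cat >> h.py <<'E'
from scipy.spatial.transform import Rotation as Ro
def rel(P,R,p0=None,R0=None):
    """shift, rotvec deg in tool axes from (p0,R0) to (P,R)"""
    s=manip.sense()
    p0=s['tcp_pos'] if p0 is None else p0; R0=Ro.from_quat(s['tool_rot']) if R0 is None else R0
    return np.r_[R0.inv().apply(np.array(P)-p0),(R0.inv()*R).as_rotvec(degrees=True)]
def down(yaw,pitch=0): # tool y (closing) at heading yaw deg, tool z down; pitch about tool y
    return Ro.from_euler('z',yaw,degrees=True)*Ro.from_matrix(np.array([[0,1,0],[1,0,0],[0,0,-1.]]))*Ro.from_euler('y',pitch,degrees=True)
E
python3 - <<'E'
from h import *
a=cv2.imread('pics/top1.png'); s=dict(np.load('pics/top1.npz'))
hsv=cv2.cvtColor(a,cv2.COLOR_BGR2HSV); g=cv2.cvtColor(a,cv2.COLOR_BGR2GRAY)
print(a[195,405:455:3].tolist()); print(a[195,370:390:2].tolist())
v=np.median(g[185:205,400:430]);print(v)
m=(abs(g.astype(int)-v)<15).astype(np.uint8);m[:160]=0;m[228:]=0;m[:,:370]=0;m[:,455:]=0
m=cv2.morphologyEx(m,cv2.MORPH_OPEN,np.ones((5,5)))
n,l,st,c=cv2.connectedComponentsWithStats(m);i=1+np.argmax(st[1:,4])
r=cv2.minAreaRect(np.argwhere(l==i)[:,::-1].astype(np.float32)); print(r); p=ray(s,cv2.boxPoints(r),.008);print(p.round(3),p.mean(0))
b=cv2.imread('pics/scene1.png'); s=dict(np.load('pics/scene1.npz'));g=cv2.cvtColor(b,cv2.COLOR_BGR2GRAY)
m=(g<110).astype(np.uint8);n,l,st,c=cv2.connectedComponentsWithStats(m)
P=[]
for i in range(1,n):
    if 15<st[i,4]<150 and 265<c[i][0]<320 and 228<c[i][1]<270: q=ray(s,[c[i]],.056)[0];P.append(q);print(st[i],q.round(4))
print(manip.sense()['tcp_pos'])
P0=manip.sense()['tcp_pos']
for w,y in(((.37,-.2,.25),-40),((.40,.1,.25),-8.2),((.475,.25,.12),-8.2)): print(rel(w,down(y)).round(4))
E
```

```text
[[136, 128, 123], [136, 128, 124], [136, 128, 123], [136, 128, 124], [136, 128, 123], [134, 126, 122], [134, 126, 122], [135, 126, 122], [133, 126, 123], [135, 126, 122], [134, 124, 120], [132, 124, 120], [133, 125, 120], [93, 90, 88], [208, 204, 204], [208, 205, 204], [210, 206, 206]]
[[213, 209, 209], [212, 209, 208], [213, 209, 208], [213, 209, 208], [187, 183, 182], [108, 107, 105], [100, 94, 91], [139, 130, 125], [139, 130, 125], [137, 128, 125]]
127.0
((412.2890625, 196.30410766601562), (48.15217208862305, 59.551761627197266), 87.87889862060547)
[[ 0.556 -0.01   0.008]
 [ 0.559 -0.147  0.008]
 [ 0.449 -0.148  0.008]
 [ 0.446 -0.011  0.008]] [ 0.50256616 -0.07892707  0.008     ]
[293 233   7   5  32] [0.4838 0.256  0.056 ]
[281 240   8   7  36] [0.4882 0.2842 0.056 ]
[302 241   8   5  35] [0.4571 0.26   0.056 ]
[270 248   8   7  39] [0.4922 0.3115 0.056 ]
[291 249   8   6  39] [0.4612 0.2881 0.056 ]
[279 257   8   6  42] [0.4656 0.3155 0.056 ]
[ 0.19462919 -0.59324179  0.23044712]
[ 2.8920e-01 -3.1910e-01 -1.8900e-02 -1.0100e-01 -4.8400e-02 -3.1848e+01]
[ 4.1110e-01 -5.9480e-01 -1.8300e-02 -8.7200e-02 -7.7200e-02 -6.3648e+01]
[  0.5291  -0.7137   0.112   -0.0872  -0.0772 -63.648 ]
```

Emit:
step_arm(
  commands=[0.029,-0.032,-0.002,0,0,-3.2,0.058,-0.064,-0.004,0,0,-6.4,0.087,-0.096,-0.006,0,0,-9.6,0.116,-0.128,-0.008,0,0,-12.7,0.145,-0.16,-0.01,0,0,-15.9,0.174,-0.191,-0.011,0,0,-19.1,0.202,-0.223,-0.013,0,0,-22.3,0.231,-0.255,-0.015,0,0,-25.5,0.26,-0.287,-0.017,0,0,-28.7,0.289,-0.319,-0.019,0,0,-31.8],
  jaw=0,
  grip_force=60,
)

```text
t: 1.1
tcp_pos: [0.3702, -0.1989, 0.2503]
tool_rot: [0.906, 0.423, -0.0, -0.0]
force: [0.6, -0.8, -0.4]
finger_gap: 0.001
gripper_force: 0.0
```

```bash
python3 - <<'E'
from h import *
P=np.array([.3700,-.2,.25]);R=down(-40)
print(manip.sense()['tcp_pos'],rel(P,R))
for w,y in(((.40,.1,.25),-8.2),((.4694,.2509,.12),-8.2),((.4694,.2509,.075),-8.2)): print(rel(w,down(y)).round(4))
E
```

```text
[ 0.37017125 -0.19892823  0.25026676] [-0.00093163  0.000557    0.00026645 -0.01853789 -0.00788825  0.05033161]
[ 2.48300e-01 -1.69100e-01  4.00000e-04 -1.59000e-02 -1.28000e-02
 -3.17497e+01]
[ 4.08500e-01 -2.12700e-01  1.30400e-01 -1.59000e-02 -1.28000e-02
 -3.17497e+01]
[ 4.08500e-01 -2.12700e-01  1.75400e-01 -1.59000e-02 -1.28000e-02
 -3.17497e+01]
```

Emit:
step_arm(
  commands=[0.041,-0.021,0.013,0,0,-3.2,0.082,-0.043,0.026,0,0,-6.4,0.123,-0.064,0.039,0,0,-9.5,0.164,-0.085,0.052,0,0,-12.7,0.204,-0.106,0.065,0,0,-15.9,0.245,-0.128,0.078,0,0,-19.1,0.286,-0.149,0.091,0,0,-22.2,0.327,-0.17,0.104,0,0,-25.4,0.368,-0.191,0.117,0,0,-28.6,0.4085,-0.2127,0.13,0,0,-31.75],
)

```text
t: 2.1
tcp_pos: [0.47, 0.2509, 0.1194]
tool_rot: [0.756, 0.655, -0.0, -0.0]
force: [1.2, -0.9, -0.0]
finger_gap: 0.003
gripper_force: 0.0
```

```bash
python3 - <<'E'
from h import *
print(rel((.4694,.2509,.070),down(-8.2)).round(4), manip.sense()['force'])
s=snap('scene','s2.png'); cv2.imwrite('pics/s2c.png',cv2.resize(s['pixels'][130:310,200:360],None,fx=3,fy=3,interpolation=cv2.INTER_CUBIC))
E
```

```text
[-0.0001 -0.0006  0.0494 -0.0172  0.016   0.0558] [ 1.24391247 -0.90095923 -0.03844024]
```

View pics/s2c.png

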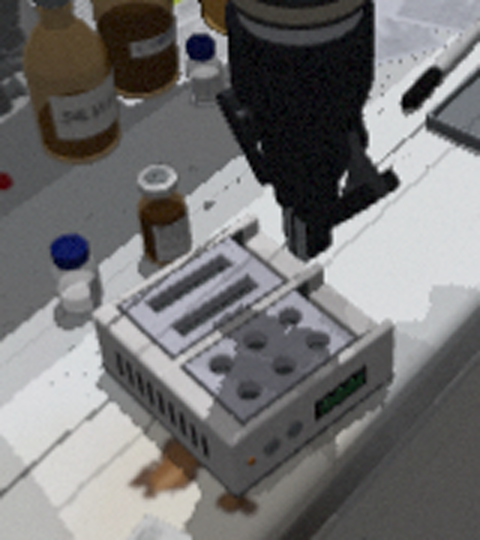

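The shut fingertips are hovering over the -x end of the round-hole block, in line with its well. Pressing down now.

Emit:
step_arm(
  commands=[0,0,0.025,0,0,0,0,0,0.046,0,0,0,0,0,0.056,0,0,0,0,0,0.06,0,0,0,0,0,0.063,0,0,0,0,0,0.065,0,0,0,0,0,0.067,0,0,0,0,0,0.069,0,0,0,0,0,0.071,0,0,0,0,0,0.073,0,0,0],
)

```text
t: 3.15
tcp_pos: [0.4701, 0.249, 0.0474]
tool_rot: [0.756, 0.654, 0.0, 0.0]
force: [0.2, -0.6, -0.5]
finger_gap: -0.002
gripper_force: 0.0
```

Emit:
step_arm(
  commands=[0,0,0.001,0,0,0,0,0,0.002,0,0,0,0,0,0.003,0,0,0,0,0,0.003,0,0,0,0,0,-0.001,0,0,0,0,0,-0.01,0,0,0,0,0,-0.03,0,0,0,0,0,-0.06,0,0,0,0,0,-0.08,0,0,0,0,0,-0.085,0,0,0],
  jaw=100,
)

```text
t: 4.15
tcp_pos: [0.4722, 0.2495, 0.1351]
tool_rot: [0.756, 0.654, 0.003, 0.001]
force: [0.9, 0.4, -0.2]
finger_gap: 1.0
gripper_force: 0.0
```

```bash
python3 - <<'E'
from h import *
s=snap('scene','s3.png'); A=cv2.resize(s['pixels'][190:310,215:345],None,fx=4,fy=4,interpolation=cv2.INTER_CUBIC)
t=snap('top','t3.png'); B=cv2.resize(t['pixels'][150:245,205:305],None,fx=3,fy=3,interpolation=cv2.INTER_CUBIC)
C=np.zeros((480,820,3),np.uint8);C[:480,:520]=A;C[:285,520:820]=B;cv2.imwrite('pics/c3.png',C[:, :800])
E
```

```text
(no output)
```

View pics/c3.png

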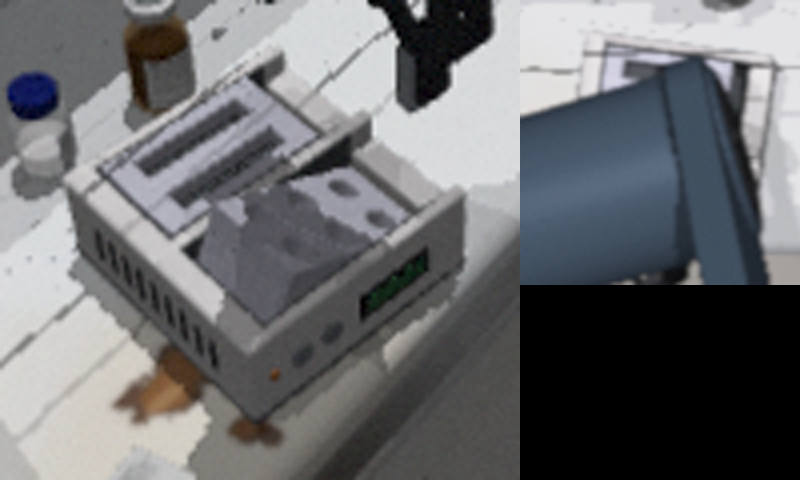

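The block has tipped and is staying tipped, and the slots block is still seated. The raised end is in arm shadow, so I'll take an enhanced crop to locate its top edge.

```bash
python3 - <<'E'
from h import *
a=cv2.imread('pics/s3.png')[228:276,258:322]
g=cv2.createCLAHE(3,(2,2)).apply(cv2.cvtColor(cv2.resize(a,None,fx=12,fy=12,interpolation=cv2.INTER_CUBIC),cv2.COLOR_BGR2GRAY))
cv2.imwrite('pics/c4.png',g)
E
```

```text
(no output)
```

View pics/c4.png

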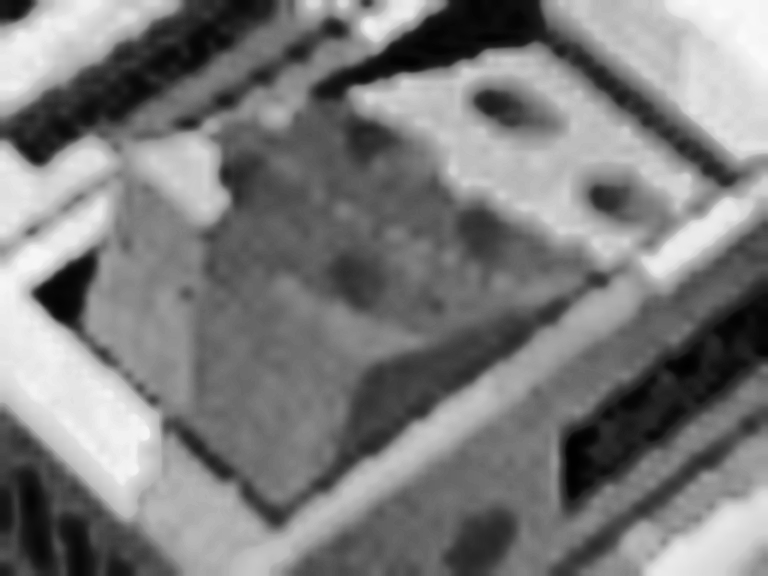

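```bash
python3 - <<'E'
from h import *
s=dict(np.load('pics/s3.npz'))
p=ray(s,[[268.2,240.9],[288.4,258.2]],.072);C=np.array([.4745,.2865]);X=np.array([.143,.990]);Y=np.array([-.99,.143])
for q in p: print(q,(q[:2]-C)@X,(q[:2]-C)@Y)
for xb,z in((16,.12),(16,.075),(16,.059)):
    print(rel(np.r_[C+X*xb/1000,z],down(-8.2)).round(4))
E
```

```text
[0.50608536 0.30830222 0.072     ] 0.026100907414345623 -0.028151787951455887
[0.45077706 0.31560703 0.072     ] 0.02542357511442118 0.02764801986834253
[ 0.0535 -0.0019  0.0135  0.1637 -0.0772 -0.1026]
[ 0.0534 -0.002   0.0585  0.1637 -0.0772 -0.1026]
[ 0.0534 -0.0021  0.0745  0.1637 -0.0772 -0.1026]
```

The raised edge is at +26 mm along x and centred in y. Moving over it and lowering with the jaws open.

Emit:
step_arm(
  commands=[0.028,-0.001,0,0,0,0,0.0555,-0.002,0,0.15,0,-0.1,0.0555,-0.002,0.02,0.15,-0.1,-0.1,0.0555,-0.002,0.04,0.15,-0.1,-0.1,0.0555,-0.002,0.055,0.15,-0.1,-0.1,0.0555,-0.002,0.065,0.15,-0.1,-0.1,0.0555,-0.002,0.071,0.15,-0.1,-0.1,0.0555,-0.002,0.075,0.15,-0.1,-0.1,0.0555,-0.002,0.075,0.15,-0.1,-0.1,0.0555,-0.002,0.075,0.15,-0.1,-0.1],
)

```text
t: 5.25
tcp_pos: [0.4764, 0.3042, 0.0577]
tool_rot: [0.756, 0.655, -0.001, -0.0]
force: [0.4, -0.1, 0.6]
finger_gap: 0.998
gripper_force: 0.0
```

```bash
python3 - <<'E'
from h import *
s=snap('scene','s5.png'); A=cv2.resize(s['pixels'][180:290,230:340],None,fx=5,fy=5,interpolation=cv2.INTER_CUBIC); cv2.imwrite('pics/c5.png',A)
C=np.array([.4745,.2865]);X=np.array([.143,.990])
print(rel(np.r_[C+X*.018,.057],down(-8.2)).round(4))
E
```

```text
[ 0.0002  0.0005  0.0009 -0.083   0.0623 -0.0046]
```

View pics/c5.png

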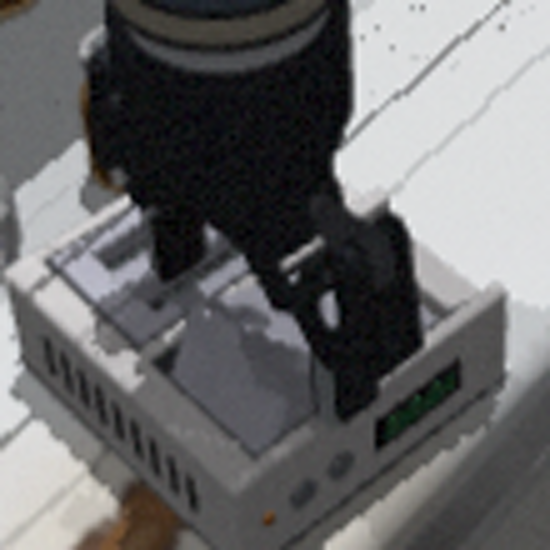

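The fingers straddle the raised end. The tips swing back about 4 mm at this gap, so I can go 2.5 mm lower and close.

Emit:
step_arm(
  commands=[0,0,0.0025,0,0,0,0,0,0.0025,0,0,0,0,0,0.0025,0,0,0,0,0,0.0025,0,0,0,0,0,0.0025,0,0,0,0,0,0.0025,0,0,0,0,0,0.0025,0,0,0,0,0,0.0025,0,0,0,0,0,0.0025,0,0,0,0,0,0.0025,0,0,0],
  jaw=0,
  grip_force=80,
)

```text
t: 6.3
tcp_pos: [0.4762, 0.3041, 0.0551]
tool_rot: [0.756, 0.655, -0.001, -0.0]
force: [-0.3, -0.6, 6.1]
finger_gap: 0.627
gripper_force: 84.4
```

Emit:
step_arm(
  commands=[0,0,-0.002,0,0,0,0,0,-0.005,0,0,0,0,0,-0.009,0,0,0,0,0,-0.014,0,0,0,0,0,-0.02,0,0,0,0,0,-0.027,0,0,0,0,0,-0.035,0,0,0,0,0,-0.044,0,0,0,0,0,-0.053,0,0,0,0,0,-0.062,0,0,0],
  grip_force=100,
)

```text
t: 7.3
tcp_pos: [0.4762, 0.3042, 0.1178]
tool_rot: [0.756, 0.655, -0.001, -0.0]
force: [-0.5, 0.5, -2.8]
finger_gap: 0.621
gripper_force: 105.2
```

```bash
python3 - <<'E'
from h import *
s=snap('scene','s6.png'); A=cv2.resize(s['pixels'][160:290,220:350],None,fx=4,fy=4,interpolation=cv2.INTER_CUBIC); cv2.imwrite('pics/c6.png',A)
E
```

```text
(no output)
```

View pics/c6.png

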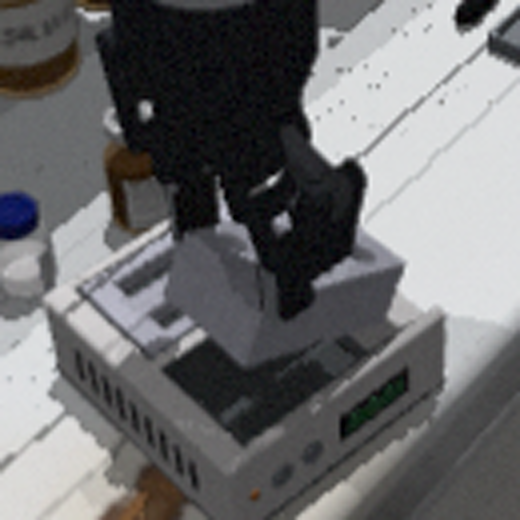

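The block is held clear of the well, still tilted, and the slots block is still seated. I'll measure the tilt from the near-face corners: (250,365) bottom +x, (388,308) bottom -x, (405,264) top -x in the crop.

```bash
python3 - <<'E'
from h import *
s=dict(np.load('pics/s6.npz'));C=np.array([.4745,.2865]);X=np.array([.143,.990,0]);Y=np.array([-.99,.143,0]);C=np.r_[C,0]
px=np.array([[250,365],[388,308],[405,264]])/4+[220,160]-.4
c=-s['R'].T@s['t']; d=ray(s,px,0)-c
o=C+Y*.028
P=c+d*(((o-c)@Y)/(d@Y))[:,None]
q=np.c_[(P-C)@X,P[:,2]];print(q)
for a,b in((0,1),(1,2)): v=q[a]-q[b];print(np.degrees(np.arctan2(v[1],v[0])),np.hypot(*v))
E
```

```text
[[ 0.03785869  0.10382711]
 [-0.04349804  0.07492653]
 [-0.05422061  0.09700519]]
19.55670492437005 0.08633748399653181
-64.09634390221285 0.02454465989307506
```

```bash
python3 - <<'E'
from h import *
for P,p in(((.476,.3042,.16),0),((.5073,-.0466,.10),-24.5),((.5073,-.0466,.032),-24.5)): print(rel(P,down(-8.2,p)).round(4))
E
```

```text
[-0.0006 -0.0011 -0.0408  0.0105  0.0098  0.01  ]
[-3.43300e-01  7.99000e-02  1.93000e-02  1.25000e-02 -2.44902e+01
  7.60000e-03]
[-3.43300e-01  7.99000e-02  8.73000e-02  1.25000e-02 -2.44902e+01
  7.60000e-03]
```

Emit:
step_arm(
  commands=[0,0,-0.02,0,0,0,0,0,-0.04,0,-2,0,-0.03,0.007,-0.042,0,-5,0,-0.07,0.016,-0.042,0,-8,0,-0.112,0.026,-0.04,0,-11,0,-0.155,0.036,-0.035,0,-14,0,-0.2,0.0465,-0.025,0,-17.5,0,-0.245,0.057,-0.015,0,-20,0,-0.285,0.066,-0.005,0,-22.5,0,-0.32,0.0745,0.005,0,-24.5,0],
)

```text
t: 8.35
tcp_pos: [0.5046, -0.0249, 0.112]
tool_rot: [0.739, 0.639, -0.162, 0.139]
force: [0.1, -0.4, -2.5]
finger_gap: 0.623
gripper_force: 105.9
```

```bash
python3 - <<'E'
from h import *
for P,p in(((.5073,-.0466,.06),-24.5),((.5073,-.0466,.032),-24.5)): print(rel(P,down(-8.2,p)).round(4))
s=snap('scene','s7.png'); A=cv2.resize(s['pixels'][90:230,300:460],None,fx=5,fy=5,interpolation=cv2.INTER_CUBIC)[:600]; cv2.imwrite('pics/c7.png',A)
E
```

```text
[ 0.0025  0.0059  0.0561 -0.1072  0.1415 -0.0031]
[ 0.0142  0.0059  0.0815 -0.1072  0.1415 -0.0031]
```

View pics/c7.png

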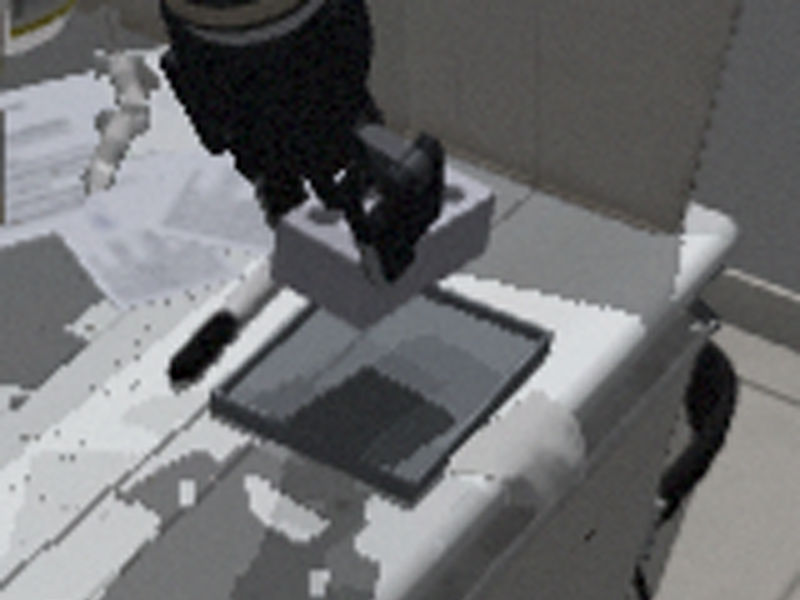

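The block hangs level over the tray. Lowering it.

Emit:
step_arm(
  commands=[0.0005,0.001,0.01,0,0,0,0.001,0.003,0.025,0,0,0,0.002,0.005,0.042,0,0,0,0.0025,0.006,0.056,0,0,0,0.006,0.006,0.064,0,0,0,0.01,0.006,0.072,0,0,0,0.0125,0.006,0.0775,0,0,0,0.0142,0.006,0.0815,0,0,0,0.0148,0.006,0.083,0,0,0,0.0154,0.006,0.0842,0,0,0],
)

```text
t: 9.4
tcp_pos: [0.5072, -0.0448, 0.0293]
tool_rot: [0.738, 0.64, -0.162, 0.139]
force: [-0.4, 0.3, -1.8]
finger_gap: 0.622
gripper_force: 106.3
```

Emit:
step_arm(
  commands=[0.0002,0,0.0004,0,0,0,0.0004,0,0.0009,0,0,0,0.0006,0,0.0013,0,0,0,0.0008,0,0.0018,0,0,0,0.0009,0,0.002,0,0,0,0.001,0,0.0022,0,0,0,0.0011,0,0.0024,0,0,0,0.0012,0,0.0026,0,0,0,0.0012,0,0.0027,0,0,0,0.0012,0,0.0027,0,0,0],
)

```text
t: 10.4
tcp_pos: [0.5073, -0.0449, 0.0287]
tool_rot: [0.738, 0.64, -0.162, 0.14]
force: [-2.3, 6.2, 15.2]
finger_gap: 0.619
gripper_force: 108.2
```

Contact at 15 N. Releasing, then backing off along the tool axis.

Emit:
step_arm(
  commands=[0,0,0,0,0,0,0,0,0,0,0,0,0,0,0,0,0,0,0,0,0,0,0,0,0,0,0,0,0,0,0,0,-0.01,0,0,0,0,0,-0.03,0,0,0,0,0,-0.06,0,0,0,0,0,-0.1,0,0,0,0,0,-0.13,0,0,0],
  jaw=100,
)

```text
t: 11.4
tcp_pos: [0.5154, 0.0097, 0.1466]
tool_rot: [0.738, 0.64, -0.161, 0.139]
force: [1.1, -0.2, -0.7]
finger_gap: 1.005
gripper_force: 0.0
```

```bash
python3 - <<'E'
from h import *
s=snap('scene','s8.png')['pixels']; A=cv2.resize(s[120:300,225:425],None,fx=4,fy=3.3,interpolation=cv2.INTER_CUBIC)[:600]; cv2.imwrite('pics/c8.png',A)
E
```

```text
(no output)
```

View pics/c8.png

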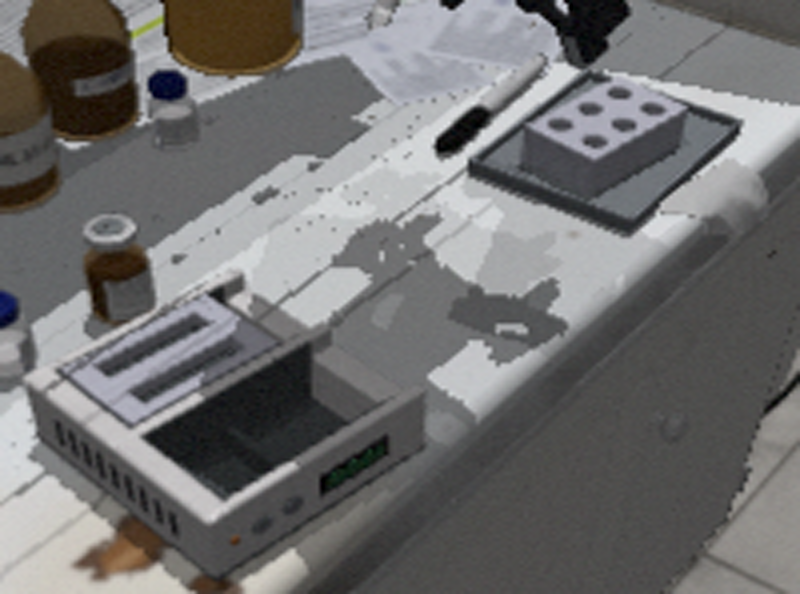

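The block lies holes-up in the tray at about (605,130), and the slots block is still seated. A quick numeric check of its centre before handing in.

```bash
python3 - <<'E'
from h import *
s=dict(np.load('pics/s8.npz'))
px=np.array([[560,124],[592,107],[622,93],[595,141],[625,124],[655,108]])/[4,3.3]+[225,120]-.4
p=ray(s,px,.040);print(p.round(4),p.mean(0)-[.5026,-.079,0])
print([np.linalg.norm(p[i]-p[j]).round(4) for i,j in((0,2),(3,5),(0,3),(2,5))])
E
```

```text
[[ 0.5224 -0.0497  0.04  ]
 [ 0.5181 -0.0795  0.04  ]
 [ 0.5125 -0.1062  0.04  ]
 [ 0.4948 -0.0456  0.04  ]
 [ 0.4911 -0.0742  0.04  ]
 [ 0.4865 -0.1026  0.04  ]] [0.00164289 0.00269431 0.04      ]
[np.float64(0.0574), np.float64(0.0576), np.float64(0.0279), np.float64(0.0262)]
```

```bash
python3 -c "
from station import manip
print(manip.sign_off())"
```

```text
the job is handed in; nothing more can be done
None
```

I tipped the round-hole block up, took it out by its raised end and laid it flat, holes up, about 3 mm from the tray's middle; the slots block stayed seated, and the job was handed in after about 11.5 s (no verdict was returned).

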